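# Tip the lid off the pot under the draining shelf

## Robot

A 6-joint arm with a two-finger parallel gripper is mounted at the origin on the work surface. World frame = base frame: x ahead of the robot, y to its left, z up, the work surface at z = 0. Lengths are in mm, angles in rad, forces in N, time in s.
With the tool pointing down it reaches from about 350 to 875 mm from the base axis. Payload 4.2 kg.
Tool frame: the origin (TCP) lies on the mounting face of the last link; the fingertips stand 173 mm ahead of it and the grasp point (between the pads) lies 155 mm ahead of it; z points along the fingers, y is the line along which they close (so a half turn about z gives the same grasp; the last joint's range is limited). The gripper opens to 85 mm and grips with 20 to 120 N. Pads are 22 mm wide; open, the fingers measure 114 mm over their backs; the gripper's body (76 mm by 85 mm) begins 54 mm behind the grasp point. The pads swing forward as they close: fully open they stand 13 mm farther back than shut.
Start: joints at [1.424, 0.385, 0.008, 0, -1.194, -0.259], TCP at [246.688, 574.234, 404.712] pointing down, gripper open.
Joint ranges: [-3.14, 3.14], [-1.21, 2.06], [-1.07, 1.41], [-3.16, 2.05], [-2.99, -0.16], [-3.1, 3.1]. Speed limits (rad/s): [2.79, 2.79, 3.14, 3.14, 3.14, 3.14].

## Interface

Orientations are given as a unit quaternion [x, y, z, w].
In Python, from bench import arm gives the robot as it stands. The module is installed in compiled form; this text tells all that it offers.
- The arm moves only by the tool move_arm, never from a script. Its arguments are lists of equal length, an entry for each row: "fingers": the finger opening in mm, from 0 to 85.4; "travel": the shift along the tool's x, y, z in mm, a list of three; "dr": the turn, a rotation vector about the tool's x, y, z in rad, a list of three. A call has 1 to 10 rows; each row is the pose to reach, as a shift and turn from the pose commanded when the call began, along the tool's axes at that moment; what a row does not reach only later rows make up. A row lasts 1/10 s, in which the tool goes at most 50 mm and 8.59 degrees, less where a joint would pass 70% of its speed; a pose out of reach is approached as far as the arm can. A call with a gripper value outside its range is refused whole. The fingers move at their own pace and stop on an object; the grip force is fixed at half the most. Time passes only in rows, so rows that repeat a pose let the fingers close. It gives the time, the measured TCP pose, the force, the opening and the grip force at its end, in the units of the state.
- arm.read_state(): the state, without advancing time (a new reading comes with each control period).
- arm.get_image(name): name is "side" or "top" or "wrist"; returns the picture (480x640x3 uint8, red, green, blue); there is no depth.
- arm.camera_model(name): a dict with "intrinsics" (3x3 intrinsics, pixels), "pose" (4x4, takes a point from camera to world coordinates). Camera axes: x right, y up, looking along -z (the intrinsics and any distortion apply to the point x, -y, -z); pixel columns grow to the right and rows downward; lengths in mm; the calibration is good to about 2 mm. A picture is of the moment at which its call begins: read the wrist's pose just before it. camera_model takes no time and is no camera call; for the wrist camera it gives the pose at the moment of the call.
- arm.job_done(): hands the job in; it is judged then, once.
The state is a dict: "clock": time; "joints": joint angles; "joint_vel": joint speeds; "joint_efforts": joint torques, N m; "position": TCP position; "ee_rot": TCP orientation; "contact_force": force on the tool from outside, world axes, zero at the start; "wrist_torque": the same for the moment, N m; "gripper_width": finger opening in mm; "grasp_force": force on a finger pad.
Only numpy, scipy, OpenCV 4.12 (cv2) and the standard library are available. Lean on these libraries where they do the work, as an engineer would, in place of code of your own. Each camera call takes 0.05 s, during which the arm holds its last target. There are 200 camera calls.

## Task

Take the flat lid with the long side tab off the small enamel pot that stands under the draining shelf: first tip it up by its tab, about 20 degrees, with the opposite edge still resting on the pot's rim, and keep it so for half a second so that the drops run back, then lift it off. Lay it gently, top side up and flat, centred on the top plate of the round drip stand, with the tab straight above the stand's spout, and let go. The height of the stand's plate has to be felt for; do not strike the shelf, and leave the pot and everything else standing where it is.

Things in the scene. Friction and masses are not known exactly. Their poses are not given: they have to be found in the camera images.
- lid: Red plastic lid, about 100 g: round flange 128 mm across, 4 mm thick; under it a solid plug 8 mm deep, 108 mm across, bevelled to 100 mm at its flat bottom, loose in the pot's mouth (3 mm play all round); a tab (see lid_tab) along the lid's own -x. Origin: on the axis in the plane of the flange's underside, 8 mm above the plug's bottom, at rim height when on the pot. z up through its top.
- lid_tab (a point): Where to grip the tab: 88 mm from the lid's axis along lid -x, half-way up the tab, 3 mm above the flange's underside. The tab is straight and flat, 16 mm wide with upright sides, 6 mm thick, and ends 102 mm from the axis. Pinched by its sides (along lid y) with 15 to 20 N the lid stays rigid in the grip, so it tips as the tool turns.
- lid_far (a point): Point of the lid's edge across from the tab: 64 mm from the axis along lid +x, at the flange's underside. It rests on the pot's rim and is the edge on which the lid tips.
- pot: White enamel pot, loose, 0.85 kg, outer diameter 120 mm, wall 3 mm, rim 90 mm above its underside; bail handle folded down at its side. Origin: centre of its underside; z up. It stands on the board (z = 0) under the shelf; the lid's tab sticks out beyond the shelf's front edge, to the robot's right.
- rack: Fixed slatted steel shelf on four thin legs, 300 mm wide (y), 196 mm deep (along +x from its front edge, which faces the robot's right); underside 225 mm at the sides, else 235 mm, top 247 mm above the board. Origin: on the board below mid front edge. lid_tab is 24 to 32 mm in front of that edge, so an upright gripper hits the shelf: lean its body away from it about 45 degrees before tipping.
- stand: Round aluminium drip stand, fixed: dish 140 mm across with an 11 mm wall, a spout 31 mm wide, 8 mm high out to 120 mm from its axis along its own -x, and on a stem a flat plate 90 mm across for the lid. The plate's top is set 30 to 75 mm above the board, not reported: feel for it with a few newtons; it yields only above about 40 N. Origin: centre of its underside; z up.
- spout (a point): Point in the stand's spout 88 mm from the stand's axis along the stand's -x, 8 mm above the board: lid_tab belongs straight above it.
- jar_a: Upturned glass jar 78 mm across, 112 mm high, standing on the shelf; origin: centre of its underside. To be left alone.
- jar_b: Second upturned glass jar, same size, on the shelf. To be left alone.
- jar_c: Third upturned glass jar, same size, on the board at the left, beyond the shelf. To be left alone.
- tamper: Wooden tamper standing under the shelf beside the pot, 48 mm across, 143 mm high; origin: centre of its underside. To be left alone.
- spare_lid: Round jar lid without a tab, 82 mm across, 14 mm high, flat on the board; origin: centre of its underside. Not the lid meant; to be left alone.
- tongs: Aluminium jar tongs lying on the board at the right, 210 mm long (along its x), 50 mm wide, 13 mm high; origin: its pivot, on the board. To be left alone.
- bowl: White bowl 110 mm across, 45 mm high, on the board near the drip stand; origin: centre of its underside. To be left alone.
Not all that is in view belongs to the job. Leave any pink or yellow look-alike of the lid alone.

How it is judged (in metres and radians):
On the way:
1. the lid is tipped up by more than 15 degrees, tab side up, while its far edge is still on the pot's rim (within 10 mm of the rim's height, lid axis within 30 mm of the pot's) (angle between lid's own z axis and vertical between 0.262 and 0.9 rad and z of lid_far in the frame of pot between 0.08 and 0.1 m and z of lid_tab in the frame of pot above 0.115 m and horizontal distance between lid and pot below 0.03 m), for 0.3 s.
At the end, for the whole second after the job is handed in: The lid lies at rest, top up and level within 4.5 degrees, on the drip stand's plate, its axis within 15 mm of the stand's axis and its tab point within 22 mm (horizontally) of the point in the spout; the pot stands upright within 20 mm of where it was (horizontal distance between lid and stand below 0.015 m and horizontal distance between lid_tab and spout below 0.022 m and angle between lid's own z axis and vertical below 0.08 rad and contact force between lid and stand above 0.3 N and z of lid in the frame of stand above 0.034 m and linear speed of lid below 0.02 m/s and distance of pot from where it was at the start of the episode below 0.02 m and angle between pot's own z axis and vertical below 0.06 rad); the robot touches nothing.
It fails at once if the lid is pressed hard on the stand (over 15 N) (contact force between lid and stand above 15 N).
It fails at once if the lid is dropped: it falls free (no finger on it) faster than 0.35 m/s, about 6 mm of fall (contact force between the fingers and lid below 0.05 N and linear speed of lid above 0.35 m/s).
It fails at once if the robot strikes the shelf (over 8 N) (contact force between any of the arm, the fingers and rack above 8 N).
It fails at once if the pot is dragged more than 30 mm or tipped (distance of pot from where it was at the start of the episode above 0.03 m or angle between pot's own z axis and vertical above 0.2 rad).
It fails at once if a bystander is moved more than 20 mm (distance of any of jar_a, jar_b, jar_c, tamper, spare_lid, tongs, bowl from where it was at the start of the episode above 0.02 m).
It also fails if it takes over 48 s, if anything falls off the work surface, if the arm or the gripper's body presses on something with over 40 N, if the wrist force passes 120 N, or if a joint passes its speed limit or range.

## Working session

There is one attempt and no reset: what is moved stays moved. The work goes in short steps, Python scripts to look and compute and a tool call to move; the robot and the scene stay as the last step left them, time stands still between calls to the robot, and variables do not carry over. Pictures are saved under pics/ and viewed, at most 10 in all, crops included, and the job is handed in when it is done.

Besides the shell and the picture viewer there is one more tool, called as name(argument=value, ...), one argument or row to a line, values as JSON. move_arm: Moves the arm, as the interface text tells. Its arguments: {"type":"object","properties":{"fingers":{"type":"array","items":{"type":"number"}},"travel":{"type":"array","items":{"type":"array","items":{"type":"number"}}},"dr":{"type":"array","items":{"type":"array","items":{"type":"number"}}}},"required":["fingers","travel","dr"]}

```bash
mkdir -p pics; python3 - <<'E'
from bench import arm
import cv2
s=arm.read_state();print(s['clock'],s['position'],s['ee_rot'],s['gripper_width'],s['contact_force'])
for n in ['side','top']:
    im=arm.get_image(n);cv2.imwrite(f'pics/{n}0.png',im[:,:,::-1])
    m=arm.camera_model(n);print(n,m)
E
```

```text
0.0 [246.61964405 574.05681435 403.61960825] [ 9.79463717e-01 -2.01617533e-01 -1.74043737e-04  1.08062325e-03] 85.56760439352013 [ 0.7954757   0.1619854  -0.10936565]
side {'intrinsics': array([[612.18180425,   0.        , 312.19985072],
       [  0.        , 612.18180425, 246.44744948],
       [  0.        ,   0.        ,   1.        ]]), 'pose': array([[-7.31217048e-01,  5.29780690e-01, -4.29713916e-01,
        -2.13482779e+02],
       [-6.82117149e-01, -5.73548482e-01,  4.53605924e-01,
         6.51338521e+02],
       [-6.15010487e-03,  6.24799616e-01,  7.80760921e-01,
         1.31529329e+03],
       [ 0.00000000e+00,  0.00000000e+00,  0.00000000e+00,
         1.00000000e+00]])}
top {'intrinsics': array([[572.15659839,   0.        , 324.75344296],
       [  0.        , 572.15659839, 240.85428231],
       [  0.        ,   0.        ,   1.        ]]), 'pose': array([[ 2.77958044e-02,  9.98326652e-01, -5.07078785e-02,
         3.55810926e+02],
       [-9.99601258e-01,  2.80119799e-02,  3.55733888e-03,
        -1.73149138e+01],
       [ 4.97181429e-03,  5.05887800e-02,  9.98707193e-01,
         1.75600271e+03],
       [ 0.00000000e+00,  0.00000000e+00,  0.00000000e+00,
         1.00000000e+00]])}
```

View pics/side0.png

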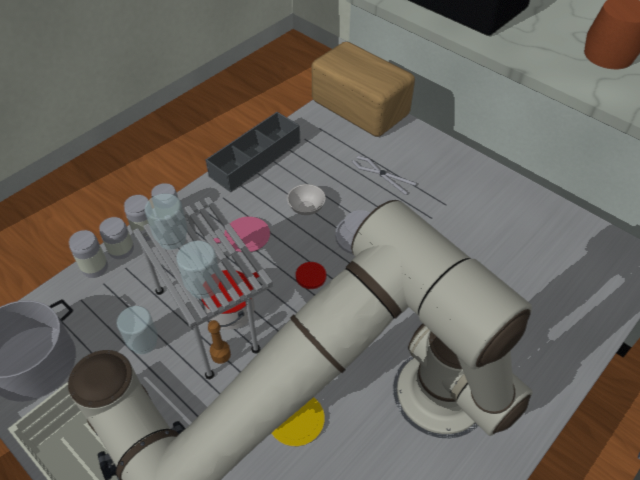

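View pics/top0.png

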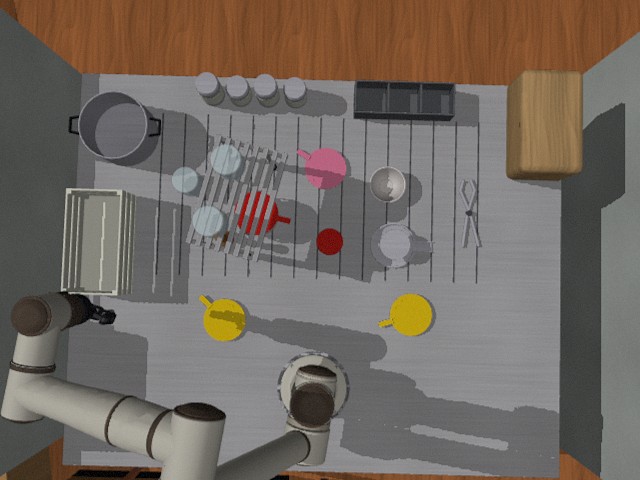

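The lid meant is the red one at about (258,213) in the top view, under the shelf with its tab at about (285,219). The pink (325,168) and yellow (224,320) and (411,315) ones are look-alikes. The red disc at (330,241) has no tab, so it is the spare lid. The stand is at about (394,245). I'll enlarge to confirm.

```bash
python3 - <<'E'
import cv2,numpy as np
im=cv2.imread('pics/top0.png')
a=cv2.resize(im[130:270,180:310],None,fx=4.2,fy=4.2,interpolation=cv2.INTER_CUBIC)[:588]
b=cv2.resize(im[210:280,360:440],None,fx=7,fy=7,interpolation=cv2.INTER_CUBIC)
cv2.imwrite('pics/a.png',a);cv2.imwrite('pics/b.png',b)
E
```

```text
(no output)
```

View pics/a.png

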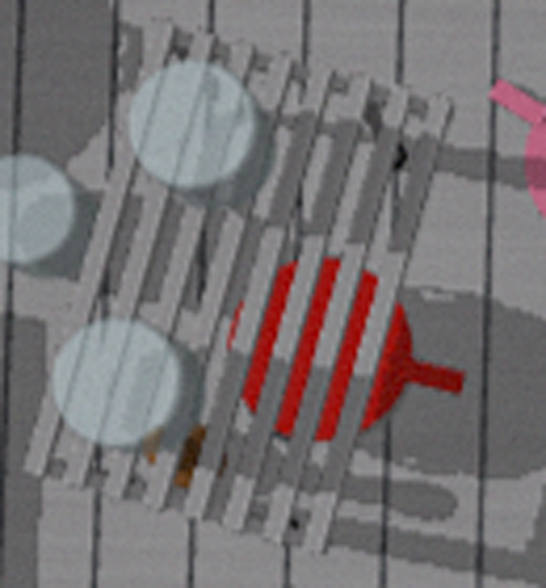

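View pics/b.png

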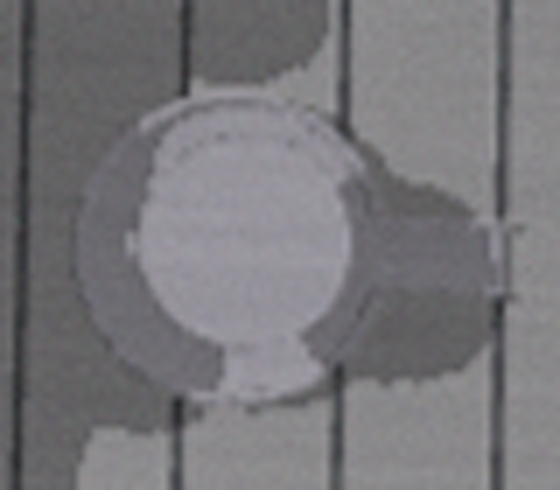

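```bash
cat > h.py <<'E'
from bench import arm
import numpy as np, cv2
from scipy.spatial.transform import Rotation as R
def ray(n,uv,z,m=None):
    m=m or arm.camera_model(n);K,P=m['intrinsics'],m['pose']
    d=np.linalg.inv(K)@[uv[0],uv[1],1];d=P[:3,:3]@[d[0],-d[1],-d[2]];o=P[:3,3]
    return o+d*(z-o[2])/d[2]
def proj(n,p,m=None):
    m=m or arm.camera_model(n);K,P=m['intrinsics'],m['pose']
    c=P[:3,:3].T@(np.array(p)-P[:3,3]);q=K@[c[0],-c[1],-c[2]];return q[:2]/q[2]
def toolR(tab,lean):
    """tab: horizontal angle (rad) of tab direction; lean: body lean along tab direction"""
    t=np.array([np.cos(tab),np.sin(tab),0]);u=np.array([0,0,1.])
    z=-u*np.cos(lean)-t*np.sin(lean);y=np.cross(t,u)  # y=t x u
    return R.from_matrix(np.c_[np.cross(y,z),y,z])
def rows(grasp,Rt,pos0=None,R0=None,reach=155):
    s=arm.read_state();R0=R0 or R.from_quat(s['ee_rot']);p0=np.array(s['position'] if pos0 is None else pos0)
    tcp=np.array(grasp)-reach*Rt.as_matrix()[:,2]
    print('tcp',tcp.round(1),'travel',R0.inv().apply(tcp-p0).round(1),'dr',(R0.inv()*Rt).as_rotvec().round(4))
E
python3 - <<'E'
from h import *
f=lambda x,y,x0,y0,s:((x+.5)/s-.5+x0,(y+.5)/s-.5+y0)
a=lambda x,y:f(x,y,180,130,4.2)
b=lambda x,y:f(x,y,360,210,7)
r=lambda n,p,z:print(n,ray('top',p,z)[:2].round(1))
r('lidL',a(230,340),94);r('lidR',a(412,340),94);r('lidT',a(330,257),94);r('lidB',a(315,440),94)
r('tabend',a(463,381),94)
r('rackTR',a(452,97),247);r('rackBR',a(325,552),247);r('rackBL',a(28,472),247);r('rackTL',a(160,22),247)
r('dishL',b(77,245),11);r('dishT',b(240,90),11);r('dishB',b(250,407),11)
r('spoutend',b(497,260),8)
for z in (30,50,75): r('plate%d'%z,b(244,238),z); 
r('pl',b(137,240),60);r('pr',b(352,240),60)
s=arm.read_state();Rt=R.from_quat(s['ee_rot']).as_matrix();P=arm.camera_model('wrist')['pose']
print(Rt.round(3));print('cam in tool',(Rt.T@P[:3,:3]).round(3),(Rt.T@(P[:3,3]-s['position'])).round(1),arm.camera_model('wrist')['intrinsics'])
for nm,px,z in [('bowl',(388,185),45),('spare',(330,241),14),('tongs',(468,213),10),('pink',(325,168),5),('tamper',(225,240),100),('jara',(208,221),359)]: r(nm,px,z)
E
```

```text
lidL [521.1 242.5]
lidR [524.7 116.3]
lidT [581.  175.1]
lidB [453.3 181.2]
tabend [497.2  80. ]
rackTR [664.4  83.6]
rackBR [374.2 154.3]
rackBL [419.2 342.3]
rackTL [707.  270.1]
dishL [ 437.  -163.7]
dishT [ 506.8 -233.4]
dishB [ 368.5 -240.7]
spoutend [ 435.7 -347.8]
plate30 [ 441.1 -234.1]
plate50 [ 440.1 -231.6]
plate75 [ 438.9 -228.5]
pl [ 437.5 -185. ]
pr [ 440.1 -276.2]
[[ 0.919 -0.395 -0.001]
 [-0.395 -0.919 -0.002]
 [ 0.     0.002 -1.   ]]
cam in tool [[ 0.     0.955  0.298]
 [ 1.    -0.     0.001]
 [ 0.001  0.298 -0.955]] [75.1 -0.8 31.1] [[351.93330695   0.         314.57843614]
 [  0.         351.93330695 241.84663746]
 [  0.           0.           1.        ]]
bowl [ 616.3 -209.1]
spare [444.3 -39.5]
tongs [ 542.3 -460.3]
pink [669.6 -18.1]
tamper [434.3 265.6]
jara [467.3 264.6]
```

```bash
python3 - <<'E'
from h import *
Rt=toolR(np.radians(-101),0)
for p in [(246,574,600),(320,250,600),(420,-90,480)]: rows(p,Rt,reach=0)
E
```

```text
tcp [246. 574. 600.] travel [  -0.5    0.7 -196.3] dr [ 0.0016 -0.0014  1.3568]
tcp [320. 250. 600.] travel [ 195.4  269.2 -195.7] dr [ 0.0016 -0.0014  1.3568]
tcp [420. -90. 480.] travel [421.6 541.8 -75.2] dr [ 0.0016 -0.0014  1.3568]
```

move_arm(
  fingers=[50,50,50,50,50,50,50,50,50,50],
  travel=[
    [0,0,-50],
    [0,0,-100],
    [0,0,-150],
    [0,0,-196],
    [20,28,-196],
    [40,56,-196],
    [60,84,-196],
    [80,112,-196],
    [100,140,-196],
    [125,170,-196],
  ],
  dr=[
    [0,0,0],
    [0,0,0.1],
    [0,0,0.2],
    [0,0,0.3],
    [0,0,0.4],
    [0,0,0.5],
    [0,0,0.6],
    [0,0,0.7],
    [0,0,0.8],
    [0,0,0.9],
  ],
)

```text
clock: 1.1
position: [294.4, 367.4, 600.2]
ee_rot: [0.793, -0.609, -0.0, 0.0]
contact_force: [-0.9, 0.4, 0.3]
gripper_width: 50.0
grasp_force: 0.0
```

```bash
python3 - <<'E'
from h import *
s=arm.read_state();print(s['clock'],s['position'].round(1),s['joints'].round(2))
Rt=toolR(np.radians(-101),0)
for p in [(360,80,600),(420,-90,480)]: rows(p,Rt,reach=0)
E
```

```text
1.1 [294.4 367.4 600.2] [ 1.24  0.04  0.04 -0.   -1.57 -0.98]
tcp [360.  80. 600.] travel [294.6  11.    0.4] dr [ 0.0006 -0.0007  0.4537]
tcp [420. -90. 480.] travel [474.3  -3.1 120.4] dr [ 0.0006 -0.0007  0.4537]
```

move_arm(
  fingers=[50,50,50,50,50,50,50,50,50,50],
  travel=[
    [48,2,0],
    [96,4,0],
    [144,6,0],
    [192,8,0],
    [240,9,0],
    [290,10,0],
    [335,8,20],
    [380,4,50],
    [430,0,85],
    [474,-3,120],
  ],
  dr=[
    [0,0,0.05],
    [0,0,0.1],
    [0,0,0.15],
    [0,0,0.2],
    [0,0,0.25],
    [0,0,0.3],
    [0,0,0.34],
    [0,0,0.38],
    [0,0,0.42],
    [0,0,0.454],
  ],
)

```text
clock: 2.1
position: [415.6, -73.8, 493.1]
ee_rot: [-0.636, 0.771, -0.0, 0.001]
contact_force: [1.1, 0.9, 0.5]
gripper_width: 50.1
grasp_force: 0.0
```

move_arm(
  fingers=[50,50],
  travel=[
    [0,0,0],
    [0,0,0],
  ],
  dr=[
    [0,0,0],
    [0,0,0],
  ],
)

```text
clock: 2.3
position: [415.9, -72.6, 493.1]
ee_rot: [-0.636, 0.771, 0.001, -0.001]
contact_force: [0.3, 0.6, 1.3]
gripper_width: 49.7
grasp_force: 0.0
```

```bash
python3 - <<'E'
from h import *
import pickle
s=arm.read_state();print(s['clock'],s['position'].round(1),s['joints'].round(2),s['contact_force'].round(1))
m=arm.camera_model('wrist');im=arm.get_image('wrist')[:,:,::-1];pickle.dump(m,open('w1.pkl','wb'))
cv2.imwrite('pics/w1.png',im)
cv2.imwrite('pics/side1.png',arm.get_image('side')[:,:,::-1])
for p in [(517,179,94),(497.2,80,94),(437,-233,11),(436,-348,8),(437,-230,60)]: print(proj('wrist',p,m).round(),proj('side',p).round())
E
```

```text
2.3 [415.9 -72.6 493.1] [ 0.22 -0.03 -0.29  0.   -1.31 -0.41] [0.3 0.6 1.3]
[273. 410.] [228. 290.]
[271. 342.] [263. 270.]
[269.  61.] [361. 233.]
[246. -55.] [387. 211.]
[264.  55.] [361. 222.]
```

View pics/w1.png

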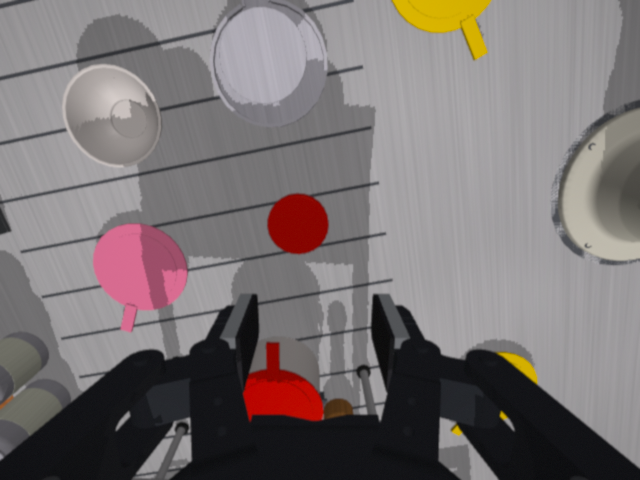

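The wrist view shows the red lid's tab end at (273,343), against a prediction of (271,342), so the lid pose is confirmed. The stand is at (268,60). I'll enlarge the stand in this view and in the side view.

```bash
python3 - <<'E'
import cv2,numpy as np
a=cv2.imread('pics/w1.png')[0:140,200:340];b=cv2.imread('pics/side1.png')[175:275,320:420]
a=cv2.resize(a,(560,560),interpolation=cv2.INTER_CUBIC)[:,:400+160]
b=cv2.resize(b,(240*2,480),interpolation=cv2.INTER_CUBIC)
A=cv2.resize(a,(400,400));B=cv2.resize(b,(400,400))
cv2.imwrite('pics/c.png',np.hstack([A,B]))
E
```

```text
(no output)
```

View pics/c.png

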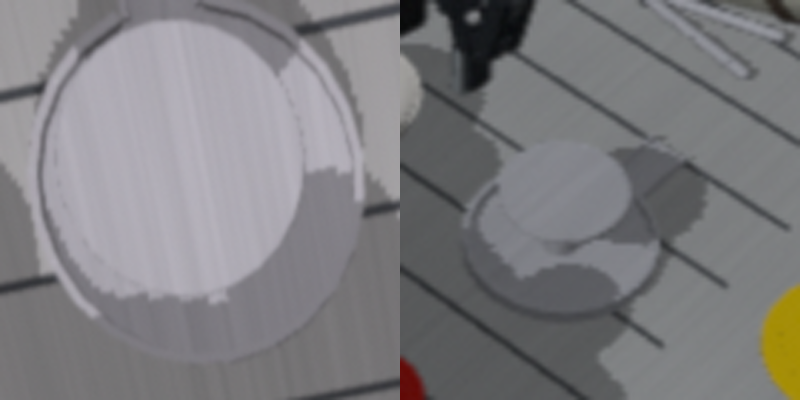

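```bash
python3 - <<'E'
from h import *
import pickle
from scipy.optimize import least_squares
m=pickle.load(open('w1.pkl','rb'))
obs=[('side',(360.75,222.5),None),('top',(394.43,243.57),None),('wrist',(261.3,55.0),m)]
for sel in (obs,obs[:2],[obs[0],obs[2]]):
    r=least_squares(lambda p:np.concatenate([proj(n,p,mm)-uv for n,uv,mm in sel]),[437,-232,50]);print(r.x.round(1),r.fun.round(1))
w=lambda x,y:((x+.5)/2.857-.5+200,(y+.5)/2.857-.5)
for z in (40,50,60,70):
  L,Rr,T,B=[ray('wrist',w(*q),z,m) for q in [(47,158),(305,158),(176,20),(176,296)]]
  print(z,np.linalg.norm(L-Rr).round(1),np.linalg.norm(T-B).round(1),((L+Rr+T+B)/4).round(1))
L,Rr,B=[ray('wrist',w(*q),11,m) for q in [(32,185),(362,185),(200,360)]];print(L.round(1),Rr.round(1),B.round(1))
print('spout end side',ray('side',(320+(665-400)/4,175+145/4),8).round(1))
# lid tab from wrist
for q in [(266,343),(279,343),(266,372),(279,372)]: print(ray('wrist',q,96,m).round(1))
# lean pose
for p,l in [((480,20,240),45),((499.8,92.8,93),45)]: rows(p,toolR(np.radians(-101),np.radians(l)))
E
```

```text
[ 439.8 -231.6   55.2] [ 0.1 -0.   0.2  0.  -0.   0.1]
[ 439.8 -231.    55.6] [-0. -0.  0.  0.]
[ 439.8 -231.7   55. ] [ 0.1 -0.  -0.   0. ]
40 97.3 93.8 [ 441.4 -234.    40. ]
50 95.0 91.6 [ 440.5 -232.    50. ]
60 92.7 89.3 [ 439.5 -229.9   60. ]
70 90.4 87.1 [ 438.6 -227.8   70. ]
[ 503.7 -242.5   11. ] [ 372.2 -217.1   11. ] [ 452.1 -163.8   11. ]
spout end side [ 438.3 -346.5    8. ]
[502.9  79.4  96. ]
[487.7  82.4  96. ]
[512.4 119.4  96. ]
[496.7 122.5  96. ]
tcp [459.1 -87.6 349.6] travel [  8.  -45.3 145.3] dr [-1.000e-04 -7.849e-01  4.500e-03]
tcp [478.9 -14.8 202.6] travel [-67.2 -50.8 292.4] dr [-1.000e-04 -7.849e-01  4.500e-03]
```

```bash
python3 - <<'E'
from h import *
Rt=toolR(np.radians(-102),np.radians(46));z=Rt.as_matrix()[:,2];g=np.array([498.8,92.7,93])
for b in (160,70,0): rows(g-b*z,Rt)
E
```

```text
tcp [ 451.7 -128.9  311.8] travel [ 50.  -45.6 183.1] dr [ 0.0069 -0.8023  0.021 ]
tcp [465.1 -65.6 249.3] travel [-14.7 -46.9 245.7] dr [ 0.0069 -0.8023  0.021 ]
tcp [475.6 -16.4 200.7] travel [-65.  -47.9 294.3] dr [ 0.0069 -0.8023  0.021 ]
```

move_arm(
  fingers=[50,50,50,50,50,50,50,50,50,50],
  travel=[
    [8,-8,25],
    [16,-15,50],
    [24,-23,80],
    [32,-30,110],
    [40,-38,140],
    [50,-46,183],
    [50,-46,183],
    [28,-46,204],
    [6,-47,225],
    [-14.7,-47,245.7],
  ],
  dr=[
    [0,-0.12,0.003],
    [0.001,-0.25,0.006],
    [0.003,-0.38,0.01],
    [0.004,-0.51,0.013],
    [0.005,-0.64,0.016],
    [0.007,-0.77,0.02],
    [0.007,-0.8023,0.021],
    [0.007,-0.8023,0.021],
    [0.007,-0.8023,0.021],
    [0.007,-0.8023,0.021],
  ],
)

```text
clock: 3.4
position: [465.6, -64.3, 250.5]
ee_rot: [-0.581, 0.714, 0.244, 0.304]
contact_force: [0.2, 0.2, -0.1]
gripper_width: 50.3
grasp_force: 0.0
```

move_arm(
  fingers=[50,50],
  travel=[
    [0,0,0],
    [0,0,0],
  ],
  dr=[
    [0,0,0],
    [0,0,0],
  ],
)

```text
clock: 3.6
position: [465.3, -65.1, 250.4]
ee_rot: [-0.581, 0.714, 0.245, 0.303]
contact_force: [0.7, 0.9, 0.1]
gripper_width: 50.3
grasp_force: 0.0
```

```bash
python3 - <<'E'
from h import *
import pickle
s=arm.read_state();print(s['clock'],s['position'].round(1),s['joints'].round(2),s['contact_force'].round(1))
Rt=toolR(np.radians(-102),np.radians(46));z=Rt.as_matrix()[:,2];g=np.array([498.8,92.7,93])
for b in (70,0): rows(g-b*z,Rt)
m=arm.camera_model('wrist');im=arm.get_image('wrist')[:,:,::-1];pickle.dump(m,open('w2.pkl','wb'))
cv2.imwrite('pics/w2.png',im)
for p in [(517.4,180.3,94),(496.2,80.5,96),(499.1,94.2,96)]: print(proj('wrist',p,m).round())
E
```

```text
3.6 [465.3 -65.1 250.4] [-0.13  0.36 -0.27 -0.94 -1.1   0.44] [0.7 0.9 0.1]
tcp [465.1 -65.6 249.3] travel [1.2 0.1 0.4] dr [ 0.001  -0.0016  0.0036]
tcp [475.6 -16.4 200.7] travel [ 1.1  0.  70.4] dr [ 0.001  -0.0016  0.0036]
[313. 309.]
[313. 261.]
[313. 271.]
```

View pics/w2.png

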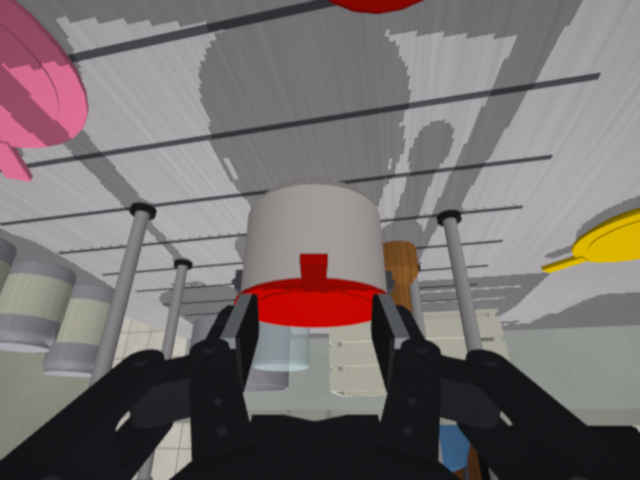

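move_arm(
  fingers=[50,50,50,50,45,40,40,40],
  travel=[
    [0.5,0,12],
    [1,0,24],
    [1,0,36],
    [1,0,48],
    [1,0,58],
    [1,0,66],
    [1,0,70.5],
    [1,0,70.5],
  ],
  dr=[
    [0,0,0.001],
    [0,0,0.003],
    [0,0,0.003],
    [0,0,0.003],
    [0,0,0.003],
    [0,0,0.003],
    [0,0,0.003],
    [0,0,0.003],
  ],
)

```text
clock: 4.45
position: [475.1, -16.9, 198.0]
ee_rot: [-0.578, 0.717, 0.247, 0.302]
contact_force: [-0.6, -0.9, 1.0]
gripper_width: 40.4
grasp_force: 0.0
```

```bash
python3 - <<'E'
from h import *
s=arm.read_state();print(s['clock'],s['position'].round(1),s['contact_force'].round(1),s['wrist_torque'].round(2))
Rt=toolR(np.radians(-102),np.radians(46));z=Rt.as_matrix()[:,2];g=np.array([498.8,92.7,93])
rows(g,Rt)
m=arm.camera_model('wrist');im=arm.get_image('wrist')[:,:,::-1]
cv2.imwrite('pics/w3.png',cv2.resize(im[150:400,180:460],None,fx=2.2,fy=2.2,interpolation=cv2.INTER_CUBIC))
E
```

```text
4.45 [475.1 -16.9 198. ] [-0.6 -0.9  1. ] [-1.47  0.25  0.01]
tcp [475.6 -16.4 200.7] travel [-2.4 -0.4 -1.4] dr [ 0.0015 -0.0007 -0.0054]
```

View pics/w3.png

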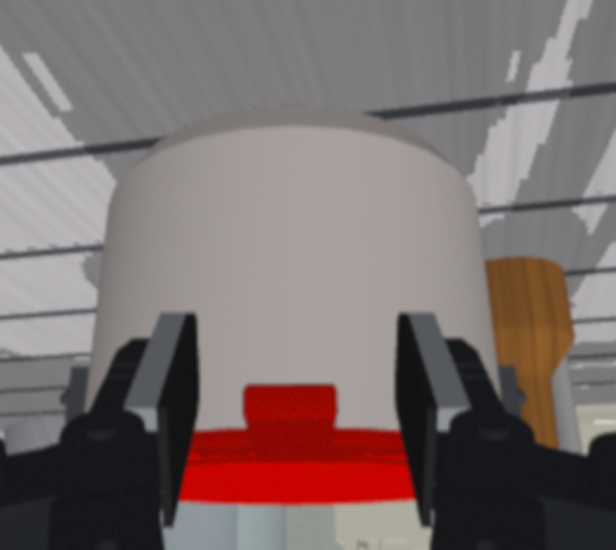

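The tab sits between the pads, about 1 mm to the image left of centre (290 against 297). I'll correct that and close.

move_arm(
  fingers=[40,40,20,8,4,4,4,4],
  travel=[
    [-1.5,-1,-0.5],
    [-1.5,-1,-0.5],
    [-1.5,-1,-0.5],
    [-1.5,-1,-0.5],
    [-1.5,-1,-0.5],
    [-1.5,-1,-0.5],
    [-1.5,-1,-0.5],
    [-1.5,-1,-0.5],
  ],
  dr=[
    [0,0,0],
    [0,0,0],
    [0,0,0],
    [0,0,0],
    [0,0,0],
    [0,0,0],
    [0,0,0],
    [0,0,0],
  ],
)

```text
clock: 5.3
position: [476.3, -16.9, 200.2]
ee_rot: [-0.578, 0.717, 0.247, 0.303]
contact_force: [-1.6, -2.2, 4.1]
gripper_width: 14.7
grasp_force: 58.4
```

move_arm(
  fingers=[4,4],
  travel=[
    [0,0,0],
    [0,0,0],
  ],
  dr=[
    [0,0,0],
    [0,0,0],
  ],
)

```text
clock: 5.5
position: [476.3, -16.9, 200.1]
ee_rot: [-0.578, 0.717, 0.247, 0.303]
contact_force: [-0.2, -2.8, 3.4]
gripper_width: 14.8
grasp_force: 58.5
```

move_arm(
  fingers=[4,4,4,4,4],
  travel=[
    [-10.7,0,-3.9],
    [-21.6,0,-7.4],
    [-32.6,0,-10.4],
    [-43.7,0,-13.0],
    [-43.7,0,-13.0],
  ],
  dr=[
    [0,0.04,0],
    [0,0.08,0],
    [0,0.12,0],
    [0,0.16,0],
    [0,0.16,0],
  ],
)

```text
clock: 6.0
position: [480.9, 4.8, 241.2]
ee_rot: [-0.597, 0.738, 0.199, 0.245]
contact_force: [-0.1, 0.4, -1.3]
gripper_width: 14.6
grasp_force: 58.6
```

```bash
python3 - <<'E'
from h import *
s=arm.read_state();print(s['clock'],s['position'].round(1),s['contact_force'].round(1),s['wrist_torque'].round(2),s['grasp_force'],s['gripper_width'])
l0=np.array([-103.1,0,111.1+155]);sh=np.array([-43.7,0,-13.])
P=R.from_rotvec([0,-.16,0]).apply(l0-sh);print('pivot in tool',P.round(1))
print('pivot world',(R.from_quat(s['ee_rot']).apply(P)+s['position']).round(1))
Rm=R.from_quat(s['ee_rot']).as_matrix();print('lean',np.degrees(np.arccos(-Rm[2,2])))
for th in (.04,.08,.12,.16,.2): print(th,(P-R.from_rotvec([0,th,0]).apply(P)).round(1))
E
```

```text
6.0 [480.9   4.8 241.2] [-0.1  0.4 -1.3] [-1.35  0.31  0.01] 58.620895743370056 14.618934140831168
pivot in tool [-103.1    0.   266.1]
pivot world [531.2 241.5  89.9]
lean 36.80979188929969
0.04 [-10.7   0.   -3.9]
0.08 [-21.6   0.   -7.4]
0.12 [-32.6   0.  -10.4]
0.16 [-43.7   0.  -13. ]
0.2 [-54.9   0.  -15.2]
```

move_arm(
  fingers=[4,4,4,4,4,4,4,4,4,4],
  travel=[
    [-10.7,0,-3.9],
    [-21.6,0,-7.4],
    [-32.6,0,-10.4],
    [-43.7,0,-13.0],
    [-54.9,0,-15.2],
    [-54.9,0,-15.2],
    [-54.9,0,-15.2],
    [-54.9,0,-15.2],
    [-54.9,0,-15.2],
    [-54.9,0,-15.2],
  ],
  dr=[
    [0,0.04,0],
    [0,0.08,0],
    [0,0.12,0],
    [0,0.16,0],
    [0,0.2,0],
    [0,0.2,0],
    [0,0.2,0],
    [0,0.2,0],
    [0,0.2,0],
    [0,0.2,0],
  ],
)

```text
clock: 7.0
position: [488.3, 37.3, 285.0]
ee_rot: [-0.612, 0.76, 0.14, 0.169]
contact_force: [-0.1, 0.1, -0.2]
gripper_width: 14.5
grasp_force: 58.6
```

```bash
python3 - <<'E'
from h import *
s=arm.read_state();print(s['clock'],s['position'].round(1),s['contact_force'].round(1),s['wrist_torque'].round(2),s['joints'].round(2))
Rn=R.from_quat(s['ee_rot']);Rm=Rn.as_matrix();print('lean',np.degrees(np.arccos(-Rm[2,2])))
print('pivot world',(Rn.apply([-103.1,0,266.1])+s['position']).round(1))
m=arm.camera_model('wrist');im=arm.get_image('wrist')[:,:,::-1]
cv2.imwrite('pics/w4.png',im)
E
```

```text
7.0 [488.3  37.3 285. ] [-0.1  0.1 -0.2] [-0.81  0.2   0.07] [ 0.26  0.28 -0.32 -0.54 -0.84 -0.13]
lean 25.340357317777418
pivot world [531.2 239.9  88.6]
```

View pics/w4.png

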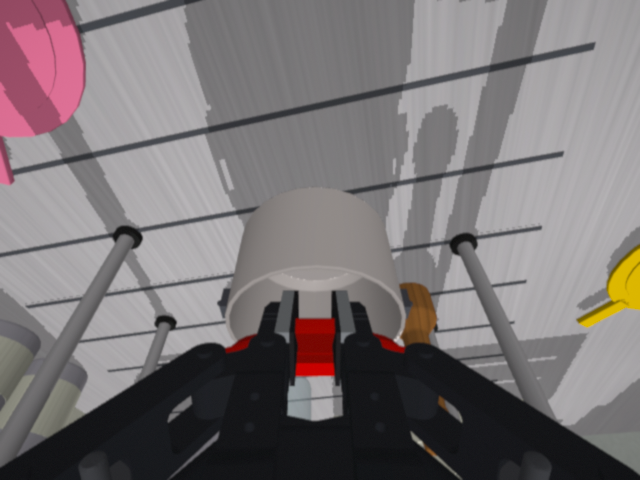

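The lid is tipped about 20° with its far edge at rim height, and the pot is unmoved with its mouth visible at about (315,300). I'll hold briefly, then lift and draw it out from under the shelf.

move_arm(
  fingers=[4,4,4,4,4,4,4,4,4,4],
  travel=[
    [0,0,0],
    [0,0,0],
    [-0.8,0,-6.3],
    [0.3,0,-13.4],
    [7.2,0,-22.2],
    [19.5,0,-33.6],
    [38.6,0,-47],
    [64,0,-63.5],
    [94.8,0,-80.3],
    [130,0,-99.2],
  ],
  dr=[
    [0,0,0],
    [0,0,0],
    [0,0,0],
    [0,0,0],
    [0,0,0],
    [0,0,0],
    [0,0,0],
    [0,0,0],
    [0,0,0],
    [0,0,0],
  ],
)

```text
clock: 8.05
position: [454.1, -120.0, 320.4]
ee_rot: [-0.613, 0.759, 0.139, 0.17]
contact_force: [1.1, 0.4, -0.4]
gripper_width: 14.4
grasp_force: 58.6
```

move_arm(
  fingers=[4,4],
  travel=[
    [0,0,0],
    [0,0,0],
  ],
  dr=[
    [0,0,0],
    [0,0,0],
  ],
)

```text
clock: 8.25
position: [454.3, -119.8, 319.9]
ee_rot: [-0.611, 0.76, 0.139, 0.17]
contact_force: [0.3, 0.6, -0.3]
gripper_width: 14.8
grasp_force: 58.6
```

```bash
python3 - <<'E'
from h import *
s=arm.read_state();print(s['clock'],s['position'].round(1),s['contact_force'].round(1),s['wrist_torque'].round(2),s['joints'].round(2))
# grasp is 89.5 from lid axis, 3 above; target lid axis (439.5,-231.5), tab angle -91.2
a=np.radians(-91.2);Rt=toolR(a,np.radians(46.0))
t=np.array([np.cos(a),np.sin(a),0])
for h in (100,20,10,5): rows(np.array([439.5,-231.5,0])+89.5*t+[0,0,55+8+3+h],Rt)
E
```

```text
8.25 [ 454.3 -119.8  319.9] [ 0.3  0.6 -0.3] [-0.97  0.22  0.04] [-0.07  0.23 -0.29 -0.51 -1.05  0.12]
tcp [ 435.3 -432.5  273.7] travel [299.4 -48.4 -90.9] dr [-0.1114 -0.3588 -0.1606]
tcp [ 435.3 -432.5  193.7] travel [333.7 -48.7 -18.6] dr [-0.1114 -0.3588 -0.1606]
tcp [ 435.3 -432.5  183.7] travel [338.  -48.7  -9.6] dr [-0.1114 -0.3588 -0.1606]
tcp [ 435.3 -432.5  178.7] travel [340.1 -48.7  -5.1] dr [-0.1114 -0.3588 -0.1606]
```

move_arm(
  fingers=[4,4,4,4,4,4,4,4,4,4],
  travel=[
    [20,-3,-6],
    [50,-8,-15],
    [85,-14,-26],
    [120,-19,-36],
    [155,-25,-47],
    [190,-31,-58],
    [225,-36,-68],
    [258,-42,-78],
    [284,-46,-86],
    [299.4,-48.4,-90.9],
  ],
  dr=[
    [-0.008,-0.025,-0.011],
    [-0.02,-0.06,-0.028],
    [-0.032,-0.1,-0.046],
    [-0.045,-0.145,-0.065],
    [-0.058,-0.19,-0.084],
    [-0.071,-0.23,-0.103],
    [-0.084,-0.27,-0.121],
    [-0.096,-0.31,-0.138],
    [-0.106,-0.34,-0.152],
    [-0.1114,-0.3588,-0.1606],
  ],
)

```text
clock: 9.25
position: [436.9, -432.7, 272.3]
ee_rot: [-0.645, 0.657, 0.274, 0.279]
contact_force: [-0.2, 0.2, -0.1]
gripper_width: 14.7
grasp_force: 58.6
```

move_arm(
  fingers=[4,4,4],
  travel=[
    [0,0,0],
    [0,0,0],
    [0,0,0],
  ],
  dr=[
    [0,0,0],
    [0,0,0],
    [0,0,0],
  ],
)

```text
clock: 9.55
position: [437.1, -430.1, 273.7]
ee_rot: [-0.645, 0.656, 0.274, 0.278]
contact_force: [0.4, -0.0, -1.3]
gripper_width: 14.8
grasp_force: 58.7
```

```bash
python3 - <<'E'
from h import *
s=arm.read_state();print(s['clock'],s['position'].round(1),s['contact_force'].round(1),s['wrist_torque'].round(2),s['joints'].round(2))
a=np.radians(-91.2);Rt=toolR(a,np.radians(46.0))
t=np.array([np.cos(a),np.sin(a),0])
for h in (100,20,8): rows(np.array([439.5,-231.5,0])+89.5*t+[0,0,55+8+3+h],Rt)
A=arm.get_image('top')[150:310,340:500,::-1];B=arm.get_image('side')[140:260,300:420,::-1]
cv2.imwrite('pics/d.png',np.hstack([cv2.resize(A,(400,400)),cv2.resize(B,(400,400))]))
print(proj('top',(439.5,-231.5,167)).round(1),proj('top',np.array([439.5,-231.5,169])+102*t).round(1),proj('side',(439.5,-231.5,167)).round(1))
E
```

```text
9.55 [ 437.1 -430.1  273.7] [ 0.4 -0.  -1.3] [-1.64 -0.02 -0.03] [-0.68  0.61  0.17 -0.61 -1.67  0.77]
tcp [ 435.3 -432.5  273.7] travel [ 1.7  1.8 -1.7] dr [ 0.0032 -0.0004  0.0027]
tcp [ 435.3 -432.5  193.7] travel [59.2  1.8 53.9] dr [ 0.0032 -0.0004  0.0027]
tcp [ 435.3 -432.5  181.7] travel [67.8  1.8 62.3] dr [ 0.0032 -0.0004  0.0027]
[399.7 241.9] [436.4 243.6] [363.3 194.1]
```

View pics/d.png

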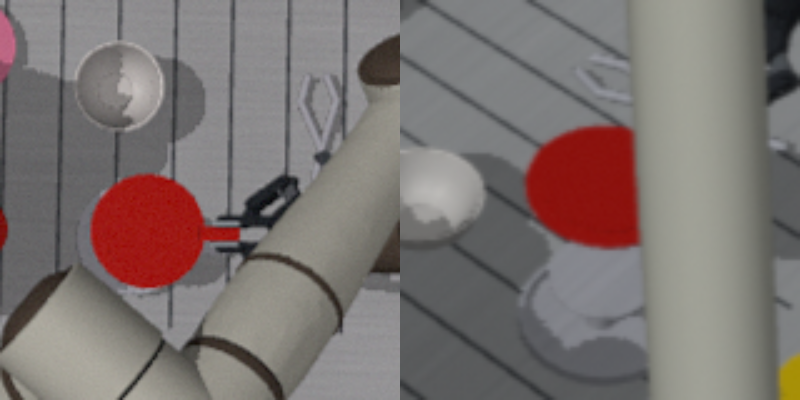

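The lid centre in the top crop is (148,231), so it is level and about 2 mm short of target along y. That matches the arm's own reading. I'll descend with the correction to about 8 mm above the expected plate.

move_arm(
  fingers=[4,4,4,4,4,4,4,4,4,4],
  travel=[
    [11,0.5,7],
    [22,0.5,18],
    [33,0.5,29],
    [43,0.5,39],
    [52,0.5,47],
    [59,0.5,54],
    [64,0.5,58.5],
    [67,0.5,61.5],
    [67.8,0.5,62.3],
    [67.8,0.5,62.3],
  ],
  dr=[
    [0.001,0,0],
    [0.003,0,0.001],
    [0.003,0,0.0027],
    [0.003,0,0.0027],
    [0.003,0,0.0027],
    [0.003,0,0.0027],
    [0.003,0,0.0027],
    [0.003,0,0.0027],
    [0.003,0,0.0027],
    [0.003,0,0.0027],
  ],
)

```text
clock: 10.65
position: [436.0, -433.7, 181.5]
ee_rot: [-0.644, 0.658, 0.273, 0.279]
contact_force: [-0.5, 0.5, -1.1]
gripper_width: 14.4
grasp_force: 58.7
```

```bash
python3 - <<'E'
from h import *
s=arm.read_state();print(s['clock'],s['position'].round(1),s['contact_force'].round(1),s['wrist_torque'].round(2))
a=np.radians(-91.2);Rt=toolR(a,np.radians(46.0))
t=np.array([np.cos(a),np.sin(a),0])
rows(np.array([439.5,-231.5,0])+89.5*t+[0,0,55+8+3+8],Rt)
A=arm.get_image('top')[180:290,340:450,::-1];B=arm.get_image('side')[140:260,300:420,::-1]
cv2.imwrite('pics/e.png',np.hstack([cv2.resize(A,(400,400),interpolation=cv2.INTER_CUBIC),cv2.resize(B,(400,400))]))
for z in (67,75): print(proj('top',(439.5,-231.5,z)).round(1))
# red blob extents in top image
im=arm.get_image('top').astype(int);mk=((im[:,:,0]>90)&(im[:,:,1]<50)).astype(np.uint8)[180:300,350:450]
n,l,st,c=cv2.connectedComponentsWithStats(mk);print(st[1:],c[1:]+[350,180])
E
```

```text
10.65 [ 436.  -433.7  181.5] [-0.5  0.5 -1.1] [-1.66  0.02  0.02]
tcp [ 435.3 -432.5  181.7] travel [-1.   0.8  0.8] dr [-0.0008 -0.0005 -0.001 ]
[395.1 243.5]
[395.5 243.4]
[[ 25  43  56  35 872]] [[401.36697248 237.6766055 ]]
```

move_arm(
  fingers=[4,4,4,4,4,4],
  travel=[
    [0,0,1.4],
    [0.5,0,2],
    [1.2,0,2.7],
    [1.9,0,3.4],
    [1.9,0,3.4],
    [1.9,0,3.4],
  ],
  dr=[
    [0,0,0],
    [0,0,0],
    [0,0,0],
    [0,0,0],
    [0,0,0],
    [0,0,0],
  ],
)

```text
clock: 11.4
position: [436.0, -432.6, 177.9]
ee_rot: [-0.644, 0.658, 0.273, 0.279]
contact_force: [0.7, -0.0, 2.5]
gripper_width: 14.4
grasp_force: 58.9
```

move_arm(
  fingers=[4,4,4,4],
  travel=[
    [0.4,0,0.4],
    [0.7,0,0.7],
    [0.7,0,0.7],
    [0.7,0,0.7],
  ],
  dr=[
    [0,0,0],
    [0,0,0],
    [0,0,0],
    [0,0,0],
  ],
)

```text
clock: 11.8
position: [436.0, -432.7, 177.4]
ee_rot: [-0.644, 0.658, 0.273, 0.279]
contact_force: [0.0, -0.8, 5.5]
gripper_width: 14.6
grasp_force: 59.1
```

```bash
python3 - <<'E'
from h import *
F=[];T=[]
for i in range(4):
    s=arm.read_state();F.append(s['contact_force']);T.append(s['wrist_torque']);arm.get_image('top')
F=np.mean(F,0)-[0,.2,-1.1];T=np.mean(T,0)-[-1.65,.0,0]
print(F.round(2),T.round(3),'ry',T[0]/F[2]*1e3,'rx',-T[1]/F[2]*1e3)
im=arm.get_image('side')[:,:,::-1]
cv2.imwrite('pics/f.png',cv2.resize(im[170:270,310:410],(600,600),interpolation=cv2.INTER_CUBIC))
E
```

```text
[-0.22 -1.52  6.5 ] [ 1.318  0.031 -0.008] ry 202.74677219764058 rx -4.750573413370658
```

View pics/f.png

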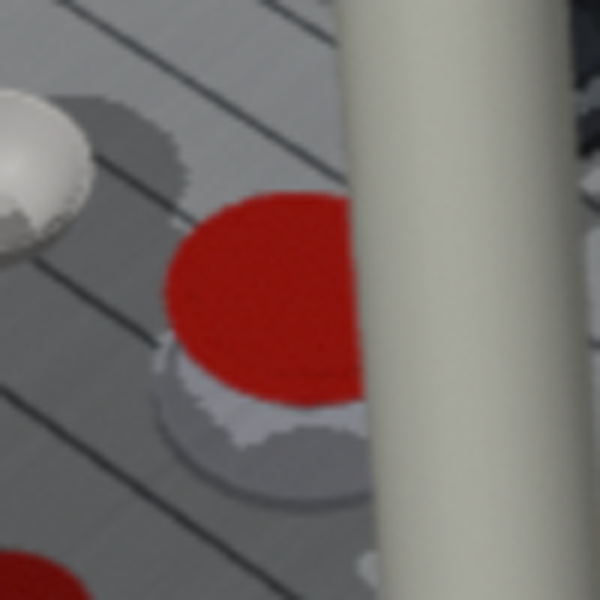

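Contact is felt at about 6.5 N, centred on the plate, so the lid lies flat. I'll ease the force and let go.

move_arm(
  fingers=[4,4,4,10,16,20,25,30,40,40],
  travel=[
    [-0.5,0,-0.5],
    [-0.9,0,-0.9],
    [-0.9,0,-0.9],
    [-0.9,0,-0.9],
    [-0.9,0,-0.9],
    [-0.9,0,-0.9],
    [-0.9,0,-0.9],
    [-0.9,0,-0.9],
    [-0.9,0,-0.9],
    [-0.9,0,-0.9],
  ],
  dr=[
    [0,0,0],
    [0,0,0],
    [0,0,0],
    [0,0,0],
    [0,0,0],
    [0,0,0],
    [0,0,0],
    [0,0,0],
    [0,0,0],
    [0,0,0],
  ],
)

```text
clock: 13.05
position: [436.0, -432.5, 177.7]
ee_rot: [-0.644, 0.658, 0.273, 0.279]
contact_force: [-0.3, 0.3, -0.3]
gripper_width: 40.3
grasp_force: 0.0
```

move_arm(
  fingers=[40,40,40,40,40,40,40,40,40,40],
  travel=[
    [0,0,-5],
    [0,0,-12],
    [0,0,-22],
    [0,0,-34],
    [0,0,-48],
    [0,0,-64],
    [0,0,-82],
    [0,0,-100],
    [0,0,-110],
    [0,0,-110],
  ],
  dr=[
    [0,0,0],
    [0,0,0],
    [0,0,0],
    [0,0,0],
    [0,0,0],
    [0,0,0],
    [0,0,0],
    [0,0,0],
    [0,0,0],
    [0,0,0],
  ],
)

```text
clock: 14.05
position: [434.0, -512.9, 255.7]
ee_rot: [-0.644, 0.659, 0.272, 0.279]
contact_force: [-0.6, -0.0, -0.2]
gripper_width: 40.3
grasp_force: 0.0
```

```bash
python3 - <<'E'
from h import *
s=arm.read_state();print(s['clock'],s['position'].round(1),s['contact_force'].round(1))
m=arm.camera_model('wrist');im=arm.get_image('wrist')[:,:,::-1];cv2.imwrite('pics/g.png',im)
t=np.array([np.cos(np.radians(-91.2)),np.sin(np.radians(-91.2)),0]);c=np.array([439.5,-231.5,70])
print(proj('wrist',c,m).round(),proj('wrist',c+102*t,m).round(),proj('wrist',[437.5,-347,8],m).round())
E
```

```text
14.05 [ 434.  -512.9  255.7] [-0.6 -0.  -0.2]
[315. 288.] [315. 237.] [315. 151.]
```

View pics/g.png

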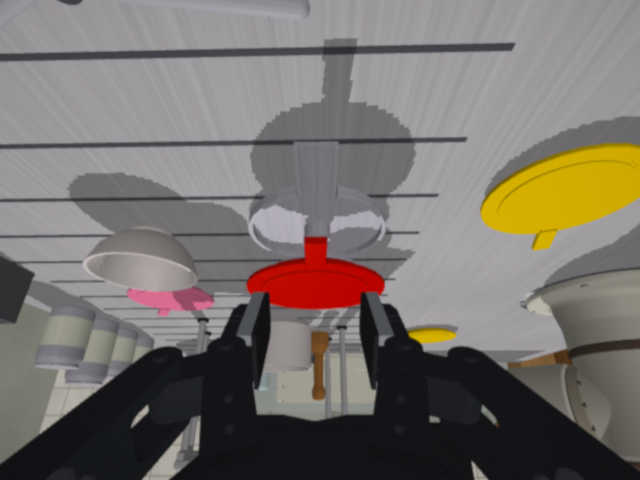

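The lid lies flat on the plate, its tab end at (316,238) in line with the spout at (316,150). Dish and lid are both centred at about column 316, and the gripper is clear.

```bash
python3 -c "
from bench import arm
print(arm.job_done())"
```

```text
the job is handed in; nothing more can be done
None
```

The lid was tipped about 20° and held for over half a second, then laid flat on the stand's plate with its tab over the spout and released; the job is handed in, no verdict came back.

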